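# Index the engraving block to the green station

## Robot

A 6-joint arm with a two-finger parallel gripper is mounted at the origin on the work surface. World frame = base frame: x ahead of the robot, y to its left, z up, the work surface at z = 0. Lengths are in m, angles in rad, forces in N, time in s.
With the tool pointing down it reaches from about 0.375 to 0.9 m from the base axis. Payload 3.1 kg.
Tool frame: the origin (TCP) lies midway between the tips of the shut fingers; the grasp point (between the pads) lies 19 mm behind it (manip.grasp_offset is the distance from the TCP to the grasp point, in m); z points along the fingers, y is the line along which they close (so a half turn about z gives the same grasp; the last joint's range is limited). The gripper opens to 85 mm and grips with 20 to 120 N. Pads are 22 mm wide; open, the fingers measure 114 mm over their backs; the gripper's body (76 mm by 85 mm) begins 54 mm behind the grasp point. The pads swing forward as they close: fully open they stand 13 mm farther back than shut.
Start: joints at [1.135, 0.527, 1.433, -0, 1.181, -0.178], TCP at [0.159, 0.604, 0.231] pointing down, gripper open.
Joint ranges: [-3.08, 3.08], [-0.75, 2.2], [0.22, 2.44], [-1.43, 4.57], [0, 2.65], [-2.85, 2.85]. Speed limits (rad/s): [2.79, 2.79, 3.14, 3.14, 3.14, 3.14].

## Interface

Orientations are given as a unit quaternion [x, y, z, w].
In Python, from station import sensors, cams, order, manip gives the robot as it stands.
- The arm moves only by the tool move_arm, never from a script. Its argument "targets" is a list of rows, each an object of numbers: "dx", "dy", "dz": the shift along the world's x, y, z normalised to -1 to 1, where 1 is 25 mm; "rx", "ry", "rz": the turn, a rotation vector about the world's x, y, z normalised to -1 to 1, where 1 is 30 degrees. A call has exactly 10 rows; each row shifts and turns the commanded pose from where the row before left it; what a row does not reach is not made up. A row lasts 1/8 s, in which the tool goes at most 62.5 mm and 10.7 degrees, less where a joint would pass 70% of its speed; a pose out of reach is approached as far as the arm can. A call with a number of a shift or a turn outside -1 to 1 is refused whole. A call with a gripper value outside its range is refused whole. "claw" is the opening in per cent of the stroke, from 0 (shut) to 100 (fully open), set as the call begins (left out, the last holds). The fingers move at their own pace and stop on an object; "newtons" is the grip in N (left out, the last holds). Time passes only in rows, so rows that do not move let the fingers close, or fill a call up. It gives the time, the measured TCP pose, the force, the opening and the grip force at its end, in the units of the state.
- sensors.sense(): the state, without advancing time (a new reading comes with each control period).
- cams.snapshot(name): name is "scene" or "top"; returns the picture (400x640x3 uint8, red, green, blue); there is no depth.
- cams.camera_model(name): a dict with "fx", "fy", "cx", "cy" (pixels), "extrinsics" (4x4, takes a point from world to camera coordinates). Camera axes: x right, y down, z forward; pixel columns grow to the right and rows downward; lengths in m; the calibration is good to about 2 mm. A picture is of the moment at which its call begins. camera_model takes no time and is no camera call.
- order.sign_off(): hands the job in; it is judged then, once.
The state is a dict: "t": time; "q": joint angles; "qd": joint speeds; "tau": joint torques, N m; "tcp_pos": TCP position; "tool_rot": TCP orientation; "force": force on the tool from outside, world axes, zero at the start; "ft_torque": the same for the moment, N m; "finger_gap": opening from 0.0 (shut) to 1.0 (fully open); "gripper_force": force on a finger pad.
Only numpy, scipy, OpenCV 4.12 (cv2) and the standard library are available. Lean on these libraries where they do the work, as an engineer would, in place of code of your own. Each camera call takes 0.05 s, during which the arm holds its last target. There are 200 camera calls.

## Task

The engraving work on the orange block is finished at this station: turn the block with the orange grip bar clockwise, click by click, until its red pointer has clicked home at the green dot, and let go of it there. Do not turn the block with the blue grip bar, and leave the two jars and the brush where they are.

Things in the scene. Friction and masses are not known exactly. Their poses are not given: they have to be found in the camera images.
- orange_block: Round dark steel base of the engraving block to be turned: 136 mm across, 30 mm high, fixed to the bench; origin at the centre of its underside, on the turning axis. It carries a round aluminium turntable, 100 mm across, its top 42 mm above the bench.
- orange_grip (a point): Orange upright grip bar on the middle of that turntable: 64 mm long, 18 mm wide, 40 mm high, its top 82 mm above the bench; to be gripped across its width from above. The point is on the vertical turning axis, 66 mm above the bench. It turns with the bar: x runs along the bar towards the red pointer, y across the 18 mm width, z up.
- orange (a joint): Angle of the orange block's turntable, growing clockwise seen from above. Seven click stations 24 degrees (0.419 rad) apart from 0 to 2.513, stops at both ends; a spring ball pulls it into a station from within 10 degrees; passing a crest takes about 0.1 N m. Starts at 0.419, 0.838 or 1.257 (seldom between), so one to three clicks before the green dot, which is at 1.676 rad.
- orange_green (a point): Green dot, 10 mm across, on the rim of the orange block's base, 30 mm above the bench, 58 mm from the turning axis; the other six stations have smaller white dots. The red pointer is a flat 8 mm wide strip on the turntable at one end of the orange bar; its end reaches 53 mm from the axis.
- blue_tip (a point): End of the red pointer of the other block, which is to be left alone: same shape and size but with a blue grip bar and white dots only. This point is 53 mm from that block's turning axis and 44 mm above the bench.
- jar_amber: Small amber glass jar with steel lid, 42 mm across, 62 mm high, standing loose; origin at the centre of its underside. Leave it alone.
- jar_clear: Small clear glass jar with steel lid, 42 mm across, 62 mm high, standing loose; origin at the centre of its underside. Leave it alone.
- brush: Small bench brush, 160 mm long, lying loose between the two blocks; origin about at its middle, on the bench. Leave it alone.
There are look-alikes about, which are no part of the job. Leave any purple or yellow look-alike of the orange_block alone.

How it is judged:
At the end, for the whole second after the job is handed in: The orange block rests at the green dot's station (1.676 rad, within 10 degrees), released and still; the blue block's pointer is within 15 mm of where it was; both jars stand upright and they and the brush are within 30 mm of where they were (value of joint orange between 1.5 and 1.852 rad and velocity of joint orange between -0.1 and 0.1 rad/s and distance of blue_tip from where it was at the start of the episode below 0.015 m and distance of each of jar_amber, jar_clear, brush from where it was at the start of the episode below 0.03 m and angle between each of jar_amber, jar_clear's own z axis and vertical below 0.3 rad); the robot touches nothing.
It fails at once if the blue block is turned (distance of blue_tip from where it was at the start of the episode above 0.015 m).
It fails at once if a jar or the brush is knocked away (distance of any of jar_amber, jar_clear, brush from where it was at the start of the episode above 0.03 m).
It also fails if it takes over 38 s, if anything falls off the work surface, if the arm or the gripper's body presses on something with over 40 N, if the wrist force passes 120 N, or if a joint passes its speed limit or range.

## Working session

There is one attempt and no reset: what is moved stays moved. The work goes in short steps, Python scripts to look and compute and a tool call to move; the robot and the scene stay as the last step left them, time stands still between calls to the robot, and variables do not carry over. Pictures are saved under pics/ and viewed, at most 10 in all, crops included, and the job is handed in when it is done.

Besides the shell and the picture viewer there is one more tool, called after ">>>" by a JSON object that holds its "op" and its "data", one argument or row to a line. move_arm: Moves the arm, as the interface text tells. Scaled input: -1 to 1 covers 25 mm each way for a shift and 30 degrees each way for a turn. Its arguments: {"type":"object","properties":{"targets":{"type":"array"},"claw":{"type":"number"},"newtons":{"type":"number"}},"required":["targets"]}

```bash
mkdir -p pics; python3 - <<'E'
from station import sensors,cams
import cv2
for n in ("scene","top"):
    im=cams.snapshot(n); cv2.imwrite(f"pics/{n}0.png",im[:,:,::-1])
    m=cams.camera_model(n); print(n,m)
s=sensors.sense();print(s['t'],s['tcp_pos'],s['tool_rot'],s['finger_gap'])
E
```

```text
scene {'fx': 435.89380211203047, 'fy': 435.89380211203047, 'cx': 319.5627520188777, 'cy': 206.61055972089383, 'extrinsics': array([[-0.30013288,  0.95389135,  0.0033978 ,  0.32683558],
       [ 0.71266799,  0.22659906, -0.66389547, -0.25730826],
       [-0.63405409, -0.19683536, -0.74781766,  1.57618444],
       [ 0.        ,  0.        ,  0.        ,  1.        ]])}
top {'fx': 382.116456363226, 'fy': 382.116456363226, 'cx': 316.9170102972246, 'cy': 198.09050571008424, 'extrinsics': array([[-0.01008418, -0.99969362, -0.02260459, -0.15563487],
       [-0.9974179 ,  0.01166353, -0.07086248,  0.46285175],
       [ 0.07110442,  0.02183163, -0.99722993,  1.1626841 ],
       [ 0.        ,  0.        ,  0.        ,  1.        ]])}
0.1 [0.15903701 0.60376068 0.23043801] [ 1.28562733e-01  9.91700890e-01 -9.34500894e-04 -3.09932338e-04] 1.0005667561558593
```

View pics/top0.png

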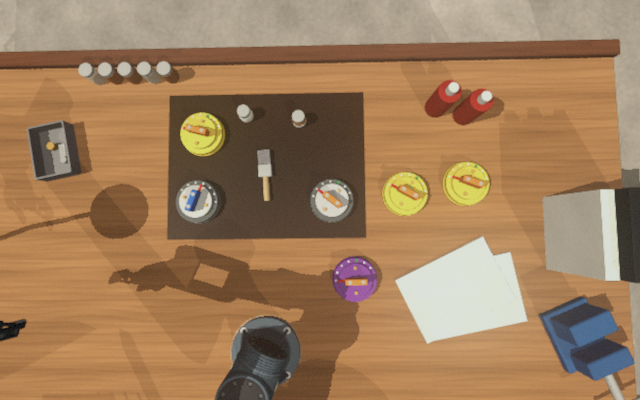

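View pics/scene0.png

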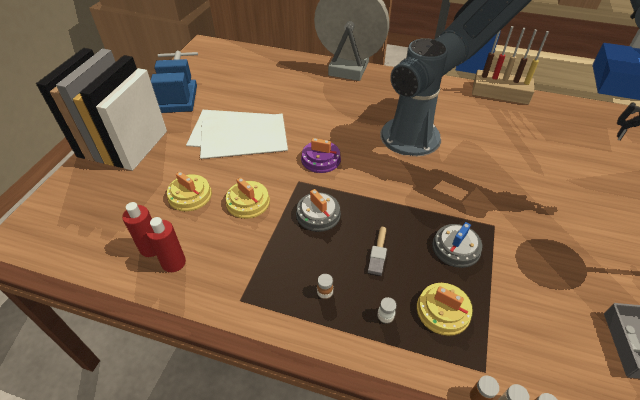

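Top view, possible confusions:
- Orange bar on a dark steel base at (331,200). This is the target.
- Orange bars on yellow bases at (203,134), (405,194) and (466,184).
- Orange bar on a purple base at (355,279).
- Blue bar on a dark base at (197,201).

The brush is at (265,175) and the jars at (245,114) and (299,119). Next I'll check the choice in a close crop.

```bash
cat > h.py <<'E'
from station import sensors,cams
import numpy as np,cv2
def ray(n,u,v,z):
    m=cams.camera_model(n);E=m['extrinsics'];R,t=E[:3,:3],E[:3,3]
    c=-R.T@t; d=R.T@np.array([(u-m['cx'])/m['fx'],(v-m['cy'])/m['fy'],1])
    return c+d*(z-c[2])/d[2]
def px(n,p):
    m=cams.camera_model(n);q=m['extrinsics'][:3,:3]@p+m['extrinsics'][:3,3]
    return m['fx']*q[0]/q[2]+m['cx'],m['fy']*q[1]/q[2]+m['cy']
def masks(im,box):
    x0,y0,x1,y1=box;h=cv2.cvtColor(np.ascontiguousarray(im[y0:y1,x0:x1]),cv2.COLOR_RGB2HSV).astype(int)
    H,S,V=h[...,0],h[...,1],h[...,2]
    return {'orange':(H>6)&(H<18)&(S>110)&(V>120),'red':((H<=5)|(H>172))&(S>130)&(V>90),'green':(H>40)&(H<85)&(S>80)&(V>60)}
E
python3 - <<'E'
from h import *
out=[]
for n,box in (("top",(303,172,360,228)),("scene",(290,182,348,236))):
    im=cams.snapshot(n);x0,y0,x1,y1=box
    out.append(cv2.resize(im[y0:y1,x0:x1],(400,400),interpolation=cv2.INTER_CUBIC))
    for k,m in masks(im,box).items():
        N,lab,st,c=cv2.connectedComponentsWithStats(m.astype(np.uint8))
        z={'orange':.082,'red':.043,'green':.030}[k]
        for i in range(1,N):
            if st[i,4]>=3:
                ys,xs=np.nonzero(lab==i);w,vv=np.linalg.eigh(np.cov(xs,ys)) if len(xs)>2 else (0,0)
                u=c[i]+[x0,y0]; print(n,k,st[i,4],u.round(1),ray(n,*u,z).round(4))
cv2.imwrite("pics/crop.png",np.hstack(out)[:,:,::-1])
E
```

```text
top orange 100 [331.6 198.9] [ 0.4535 -0.2048  0.082 ]
top red 11 [319.7 190.6] [ 0.4815 -0.17    0.043 ]
top green 7 [337.7 182. ] [ 0.5084 -0.2249  0.03  ]
scene orange 68 [292.1 187.2] [ 0.4483 -0.2867  0.082 ]
scene orange 238 [332.2 185. ] [ 0.4035 -0.1766  0.082 ]
scene orange 134 [319.1 199.4] [ 0.4707 -0.1964  0.082 ]
scene red 14 [326.4 213.5] [ 0.4833 -0.1697  0.043 ]
scene green 8 [306.1 219.1] [ 0.5112 -0.223   0.03  ]
```

View pics/crop.png

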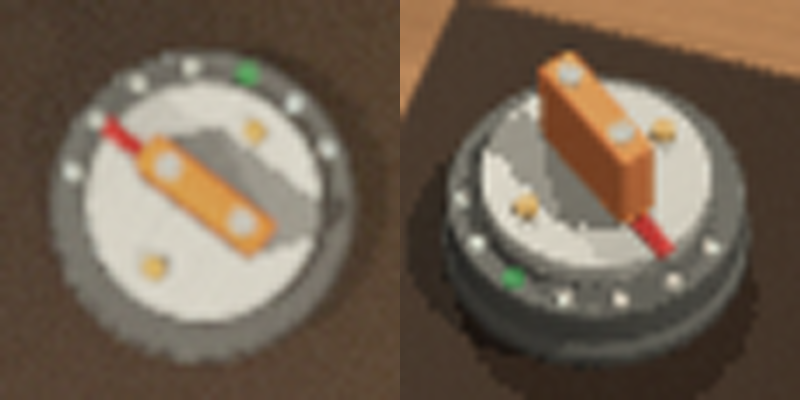

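The crop confirms the target: dark base with green dot, red pointer at the second dot, so three clicks (72°) clockwise remain. Next I'll refine the axis and bar angle.

```bash
python3 - <<'E'
from h import *
im=cams.snapshot("top");x0,y0,x1,y1=box=(303,172,360,228)
a=masks(im,box);c=np.ascontiguousarray(im[y0:y1,x0:x1])
h=cv2.cvtColor(c,cv2.COLOR_RGB2HSV)
# turntable+base outline: anything brighter than mat
for name,m,z in(("base",(h[...,2]>95)&(h[...,1]<70),.03),("table",(h[...,2]>170)&(h[...,1]<60),.042)):
    m=m.astype(np.uint8)
    m=cv2.morphologyEx(m,cv2.MORPH_OPEN,np.ones((3,3)))
    cs,_=cv2.findContours(m,cv2.RETR_EXTERNAL,cv2.CHAIN_APPROX_NONE);k=cv2.convexHull(max(cs,key=cv2.contourArea))
    (u,r)=cv2.minEnclosingCircle(k);e=cv2.fitEllipse(k);print(name,u,r,e,ray("top",e[0][0]+x0,e[0][1]+y0,z).round(4))
ys,xs=np.nonzero(a['orange']);N,lab,st,cc=cv2.connectedComponentsWithStats(a['orange'].astype(np.uint8))
i=1+np.argmax(st[1:,4]);ys,xs=np.nonzero(lab==i)
rect=cv2.minAreaRect(np.c_[xs,ys].astype(np.float32));b=cv2.boxPoints(rect)
P=np.array([ray("top",q[0]+x0,q[1]+y0,.082)[:2] for q in b]);print(P.round(4),P.mean(0))
for i in range(2):
    d=P[i+1]-P[i];print(np.hypot(*d),np.degrees(np.arctan2(d[1],d[0])))
rect=ray("top",319.7,190.6,.043)
E
```

```text
base (28.03125, 28.3125) 21.898412704467773 ((28.076507568359375, 28.505420684814453), (42.90602111816406, 43.26502990722656), 37.317203521728516) [ 0.4522 -0.2039  0.03  ]
table (27.5, 29.5) 16.324926376342773 ((26.986555099487305, 30.79210662841797), (25.90074920654297, 31.425048828125), 116.4765853881836) [ 0.4446 -0.2004  0.042 ]
[[ 0.4664 -0.1735]
 [ 0.4807 -0.1845]
 [ 0.4413 -0.2355]
 [ 0.4271 -0.2245]] [ 0.4538636  -0.20451322]
0.01805479685148837 -37.425226552895445
0.06443133767375649 -127.67205313871864
```

>>> {"op": "move_arm", "data": {
  "targets": [
    {"dx": 0.8, "dy": -0.8, "rz": -0.094},
    {"dx": 0.8, "dy": -0.8, "rz": -0.094},
    {"dx": 0.8, "dy": -0.8, "rz": -0.094},
    {"dx": 0.8, "dy": -0.8, "rz": -0.094},
    {"dx": 0.8, "dy": -0.8, "rz": -0.094},
    {"dx": 0.8, "dy": -0.8, "rz": -0.094},
    {"dx": 0.8, "dy": -0.8, "rz": -0.094},
    {"dx": 0.8, "dy": -0.8, "rz": -0.094},
    {"dx": 0.8, "dy": -0.8, "rz": -0.094},
    {"dx": 0.8, "dy": -0.8, "rz": -0.094}
  ],
  "claw": 65,
  "newtons": 50
}}

```text
schema error: expected keys dx, dy, dz, rx, ry, rz
```

>>> {"op": "move_arm", "data": {
  "targets": [
    {"dx": 0.3, "dy": -1, "rz": -0.094},
    {"dx": 0.3, "dy": -1, "rz": -0.094},
    {"dx": 0.3, "dy": -1, "rz": -0.094},
    {"dx": 0.3, "dy": -1, "rz": -0.094},
    {"dx": 0.3, "dy": -1, "rz": -0.094},
    {"dx": 0.3, "dy": -1, "rz": -0.094},
    {"dx": 0.3, "dy": -1, "rz": -0.094},
    {"dx": 0.3, "dy": -1, "rz": -0.094},
    {"dx": 0.3, "dy": -1, "rz": -0.094},
    {"dx": 0.3, "dy": -1, "rz": -0.094}
  ]
}}

```text
schema error: expected keys dx, dy, dz, rx, ry, rz
```

>>> {"op": "move_arm", "data": {
  "targets": [
    {"dx": 0.08, "dy": -1, "rz": -0.094},
    {"dx": 0.08, "dy": -1, "rz": -0.094},
    {"dx": 0.08, "dy": -1, "rz": -0.094},
    {"dx": 0.08, "dy": -1, "rz": -0.094},
    {"dx": 0.08, "dy": -1, "rz": -0.094},
    {"dx": 0.08, "dy": -1, "rz": -0.094},
    {"dx": 0.08, "dy": -1, "rz": -0.094},
    {"dx": 0.08, "dy": -1, "rz": -0.094},
    {"dx": 0.08, "dy": -1, "rz": -0.094},
    {"dx": 0.08, "dy": -1, "rz": -0.094}
  ]
}}

```text
schema error: expected keys dx, dy, dz, rx, ry, rz
```

>>> {"op": "move_arm", "data": {
  "targets": [
    {"dy": -0.54, "dz": -0.4, "rz": -0.118},
    {"dy": -0.54, "dz": -0.4, "rz": -0.118},
    {"dy": -0.54, "dz": -0.4, "rz": -0.118},
    {"dy": -0.54, "dz": -0.4, "rz": -0.118},
    {"dy": -0.54, "dz": -0.4, "rz": -0.118},
    {"dy": -0.54, "dz": -0.4, "rz": -0.118},
    {"dy": -0.54, "dz": -0.4, "rz": -0.118},
    {"dy": -0.55, "dz": -0.4, "rz": -0.118},
    {},
    {}
  ]
}}

```text
schema error: expected keys dx, dy, dz, rx, ry, rz
```

All six keys are needed in every row. I'll send the first stretch again.

>>> {"op": "move_arm", "data": {
  "targets": [
    {"dx": 0.8, "dy": -0.8, "dz": 0, "rx": 0, "ry": 0, "rz": -0.094},
    {"dx": 0.8, "dy": -0.8, "dz": 0, "rx": 0, "ry": 0, "rz": -0.094},
    {"dx": 0.8, "dy": -0.8, "dz": 0, "rx": 0, "ry": 0, "rz": -0.094},
    {"dx": 0.8, "dy": -0.8, "dz": 0, "rx": 0, "ry": 0, "rz": -0.094},
    {"dx": 0.8, "dy": -0.8, "dz": 0, "rx": 0, "ry": 0, "rz": -0.094},
    {"dx": 0.8, "dy": -0.8, "dz": 0, "rx": 0, "ry": 0, "rz": -0.094},
    {"dx": 0.8, "dy": -0.8, "dz": 0, "rx": 0, "ry": 0, "rz": -0.094},
    {"dx": 0.8, "dy": -0.8, "dz": 0, "rx": 0, "ry": 0, "rz": -0.094},
    {"dx": 0.8, "dy": -0.8, "dz": 0, "rx": 0, "ry": 0, "rz": -0.094},
    {"dx": 0.8, "dy": -0.8, "dz": 0, "rx": 0, "ry": 0, "rz": -0.094}
  ],
  "claw": 65,
  "newtons": 50
}}

```text
t: 1.5
tcp_pos: [0.3599, 0.4036, 0.2313]
tool_rot: [0.367, 0.93, -0.0, -0.0]
force: [-0.2, -0.3, -0.3]
finger_gap: 0.654
gripper_force: 0.0
```

>>> {"op": "move_arm", "data": {
  "targets": [
    {"dx": 0.3, "dy": -1, "dz": 0, "rx": 0, "ry": 0, "rz": -0.094},
    {"dx": 0.3, "dy": -1, "dz": 0, "rx": 0, "ry": 0, "rz": -0.094},
    {"dx": 0.3, "dy": -1, "dz": 0, "rx": 0, "ry": 0, "rz": -0.094},
    {"dx": 0.3, "dy": -1, "dz": 0, "rx": 0, "ry": 0, "rz": -0.094},
    {"dx": 0.3, "dy": -1, "dz": 0, "rx": 0, "ry": 0, "rz": -0.094},
    {"dx": 0.3, "dy": -1, "dz": 0, "rx": 0, "ry": 0, "rz": -0.094},
    {"dx": 0.3, "dy": -1, "dz": 0, "rx": 0, "ry": 0, "rz": -0.094},
    {"dx": 0.3, "dy": -1, "dz": 0, "rx": 0, "ry": 0, "rz": -0.094},
    {"dx": 0.3, "dy": -1, "dz": 0, "rx": 0, "ry": 0, "rz": -0.094},
    {"dx": 0.3, "dy": -1, "dz": 0, "rx": 0, "ry": 0, "rz": -0.094}
  ]
}}

```text
t: 2.75
tcp_pos: [0.4345, 0.1535, 0.2314]
tool_rot: [0.583, 0.813, 0.0, 0.0]
force: [-0.3, 0.7, 0.5]
finger_gap: 0.651
gripper_force: 0.0
```

>>> {"op": "move_arm", "data": {
  "targets": [
    {"dx": 0.08, "dy": -1, "dz": 0, "rx": 0, "ry": 0, "rz": -0.094},
    {"dx": 0.08, "dy": -1, "dz": 0, "rx": 0, "ry": 0, "rz": -0.094},
    {"dx": 0.08, "dy": -1, "dz": 0, "rx": 0, "ry": 0, "rz": -0.094},
    {"dx": 0.08, "dy": -1, "dz": 0, "rx": 0, "ry": 0, "rz": -0.094},
    {"dx": 0.08, "dy": -1, "dz": 0, "rx": 0, "ry": 0, "rz": -0.094},
    {"dx": 0.08, "dy": -1, "dz": 0, "rx": 0, "ry": 0, "rz": -0.094},
    {"dx": 0.08, "dy": -1, "dz": 0, "rx": 0, "ry": 0, "rz": -0.094},
    {"dx": 0.08, "dy": -1, "dz": 0, "rx": 0, "ry": 0, "rz": -0.094},
    {"dx": 0.08, "dy": -1, "dz": 0, "rx": 0, "ry": 0, "rz": -0.094},
    {"dx": 0.08, "dy": -1, "dz": 0, "rx": 0, "ry": 0, "rz": -0.094}
  ]
}}

```text
t: 4.0
tcp_pos: [0.4543, -0.0965, 0.2314]
tool_rot: [0.763, 0.646, 0.0, 0.0]
force: [0.3, 1.2, -0.3]
finger_gap: 0.652
gripper_force: 0.0
```

>>> {"op": "move_arm", "data": {
  "targets": [
    {"dx": 0, "dy": -0.54, "dz": -0.4, "rx": 0, "ry": 0, "rz": -0.118},
    {"dx": 0, "dy": -0.54, "dz": -0.4, "rx": 0, "ry": 0, "rz": -0.118},
    {"dx": 0, "dy": -0.54, "dz": -0.4, "rx": 0, "ry": 0, "rz": -0.118},
    {"dx": 0, "dy": -0.54, "dz": -0.4, "rx": 0, "ry": 0, "rz": -0.118},
    {"dx": 0, "dy": -0.54, "dz": -0.4, "rx": 0, "ry": 0, "rz": -0.118},
    {"dx": 0, "dy": -0.54, "dz": -0.4, "rx": 0, "ry": 0, "rz": -0.118},
    {"dx": 0, "dy": -0.54, "dz": -0.4, "rx": 0, "ry": 0, "rz": -0.118},
    {"dx": 0, "dy": -0.54, "dz": -0.4, "rx": 0, "ry": 0, "rz": -0.118},
    {"dx": 0, "dy": 0, "dz": 0, "rx": 0, "ry": 0, "rz": 0},
    {"dx": 0, "dy": 0, "dz": 0, "rx": 0, "ry": 0, "rz": 0}
  ]
}}

```text
t: 5.25
tcp_pos: [0.4542, -0.2035, 0.1512]
tool_rot: [0.898, 0.441, -0.0, -0.0]
force: [-0.8, -0.6, 0.0]
finger_gap: 0.652
gripper_force: 0.0
```

```bash
python3 - <<'E'
from h import *
s=sensors.sense();q=s['tool_rot'];print(s['t'],s['tcp_pos'],q,2*np.degrees(np.arctan2(q[1],q[0]))-90,s['q'].round(3) if hasattr(s['q'],'round') else s['q'])
a=cams.snapshot("top")[140:260,270:390];b=cams.snapshot("scene")[130:250,260:380]
cv2.imwrite("pics/pre.png",np.hstack([cv2.resize(i,(400,400),interpolation=cv2.INTER_CUBIC) for i in(a,b)])[:,:,::-1])
E
```

```text
5.25 [ 0.45417063 -0.20346771  0.15124406] [ 8.97615116e-01  4.40780015e-01 -3.37573174e-05 -2.82261094e-04] -37.692678156335695 [-0.646  0.481  1.827  0.     0.835  0.011]
```

View pics/pre.png

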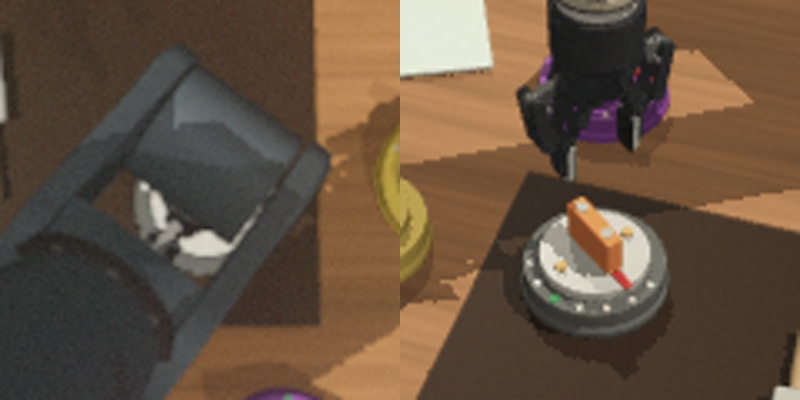

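The picture shows the gripper above the bar (bar in the right half at about (595,235)), with the fingers at (570,165) and (632,140) on opposite sides. The yaw matches, so I'll descend and grip.

>>> {"op": "move_arm", "data": {
  "targets": [
    {"dx": 0, "dy": -0.04, "dz": -0.5, "rx": 0, "ry": 0, "rz": 0},
    {"dx": 0, "dy": 0, "dz": -0.5, "rx": 0, "ry": 0, "rz": 0},
    {"dx": 0, "dy": 0, "dz": -0.5, "rx": 0, "ry": 0, "rz": 0},
    {"dx": 0, "dy": 0, "dz": -0.5, "rx": 0, "ry": 0, "rz": 0},
    {"dx": 0, "dy": 0, "dz": -0.5, "rx": 0, "ry": 0, "rz": 0},
    {"dx": 0, "dy": 0, "dz": -0.5, "rx": 0, "ry": 0, "rz": 0},
    {"dx": 0, "dy": 0, "dz": -0.5, "rx": 0, "ry": 0, "rz": 0},
    {"dx": 0, "dy": 0, "dz": -0.5, "rx": 0, "ry": 0, "rz": 0},
    {"dx": 0, "dy": 0, "dz": 0, "rx": 0, "ry": 0, "rz": 0},
    {"dx": 0, "dy": 0, "dz": 0, "rx": 0, "ry": 0, "rz": 0}
  ]
}}

```text
t: 6.6
tcp_pos: [0.4545, -0.2048, 0.0514]
tool_rot: [0.898, 0.441, 0.0, 0.0]
force: [-0.4, 0.9, -0.1]
finger_gap: 0.645
gripper_force: 0.0
```

>>> {"op": "move_arm", "data": {
  "targets": [
    {"dx": 0, "dy": 0, "dz": 0, "rx": 0, "ry": 0, "rz": 0},
    {"dx": 0, "dy": 0, "dz": 0, "rx": 0, "ry": 0, "rz": 0},
    {"dx": 0, "dy": 0, "dz": 0, "rx": 0, "ry": 0, "rz": 0},
    {"dx": 0, "dy": 0, "dz": 0, "rx": 0, "ry": 0, "rz": 0},
    {"dx": 0, "dy": 0, "dz": 0, "rx": 0, "ry": 0, "rz": 0},
    {"dx": 0, "dy": 0, "dz": 0, "rx": 0, "ry": 0, "rz": 0},
    {"dx": 0, "dy": 0, "dz": 0, "rx": 0, "ry": 0, "rz": 0},
    {"dx": 0, "dy": 0, "dz": 0, "rx": 0, "ry": 0, "rz": 0},
    {"dx": 0, "dy": 0, "dz": 0, "rx": 0, "ry": 0, "rz": 0},
    {"dx": 0, "dy": 0, "dz": 0, "rx": 0, "ry": 0, "rz": 0}
  ],
  "claw": 0,
  "newtons": 50
}}

```text
t: 7.85
tcp_pos: [0.4553, -0.2054, 0.0519]
tool_rot: [0.898, 0.441, 0.001, 0.001]
force: [2.6, -1.3, 5.5]
finger_gap: 0.2
gripper_force: 52.1
```

Gripped at about 17 mm opening, with low side force. Next is the first 36° clockwise.

>>> {"op": "move_arm", "data": {
  "targets": [
    {"dx": 0, "dy": 0, "dz": 0, "rx": 0, "ry": 0, "rz": -0.12},
    {"dx": 0, "dy": 0, "dz": 0, "rx": 0, "ry": 0, "rz": -0.12},
    {"dx": 0, "dy": 0, "dz": 0, "rx": 0, "ry": 0, "rz": -0.12},
    {"dx": 0, "dy": 0, "dz": 0, "rx": 0, "ry": 0, "rz": -0.12},
    {"dx": 0, "dy": 0, "dz": 0, "rx": 0, "ry": 0, "rz": -0.12},
    {"dx": 0, "dy": 0, "dz": 0, "rx": 0, "ry": 0, "rz": -0.12},
    {"dx": 0, "dy": 0, "dz": 0, "rx": 0, "ry": 0, "rz": -0.12},
    {"dx": 0, "dy": 0, "dz": 0, "rx": 0, "ry": 0, "rz": -0.12},
    {"dx": 0, "dy": 0, "dz": 0, "rx": 0, "ry": 0, "rz": -0.12},
    {"dx": 0, "dy": 0, "dz": 0, "rx": 0, "ry": 0, "rz": -0.12}
  ]
}}

```text
t: 9.1
tcp_pos: [0.4552, -0.2053, 0.0519]
tool_rot: [0.99, 0.141, 0.001, 0.001]
force: [1.6, -0.7, 5.3]
finger_gap: 0.208
gripper_force: 52.2
```

>>> {"op": "move_arm", "data": {
  "targets": [
    {"dx": 0, "dy": 0, "dz": 0, "rx": 0, "ry": 0, "rz": -0.15},
    {"dx": 0, "dy": 0, "dz": 0, "rx": 0, "ry": 0, "rz": -0.15},
    {"dx": 0, "dy": 0, "dz": 0, "rx": 0, "ry": 0, "rz": -0.15},
    {"dx": 0, "dy": 0, "dz": 0, "rx": 0, "ry": 0, "rz": -0.15},
    {"dx": 0, "dy": 0, "dz": 0, "rx": 0, "ry": 0, "rz": -0.15},
    {"dx": 0, "dy": 0, "dz": 0, "rx": 0, "ry": 0, "rz": -0.15},
    {"dx": 0, "dy": 0, "dz": 0, "rx": 0, "ry": 0, "rz": -0.15},
    {"dx": 0, "dy": 0, "dz": 0, "rx": 0, "ry": 0, "rz": -0.15},
    {"dx": 0, "dy": 0, "dz": 0, "rx": 0, "ry": 0, "rz": 0},
    {"dx": 0, "dy": 0, "dz": 0, "rx": 0, "ry": 0, "rz": 0}
  ]
}}

```text
t: 10.35
tcp_pos: [0.4553, -0.2051, 0.0519]
tool_rot: [0.985, -0.171, 0.001, 0.0]
force: [2.9, -0.7, 6.0]
finger_gap: 0.202
gripper_force: 52.2
```

```bash
python3 - <<'E'
from h import *
s=sensors.sense();q=s['tool_rot'];print(s['t'],2*np.degrees(np.arctan2(q[1],q[0]))-90,s['ft_torque'])
b=cams.snapshot("scene")[150:250,270:370]
cv2.imwrite("pics/turned.png",cv2.resize(b,(500,500),interpolation=cv2.INTER_CUBIC)[:,:,::-1])
E
```

```text
10.35 -109.70899007209222 [ 0.0890675  -0.2256749  -0.05557977]
```

View pics/turned.png

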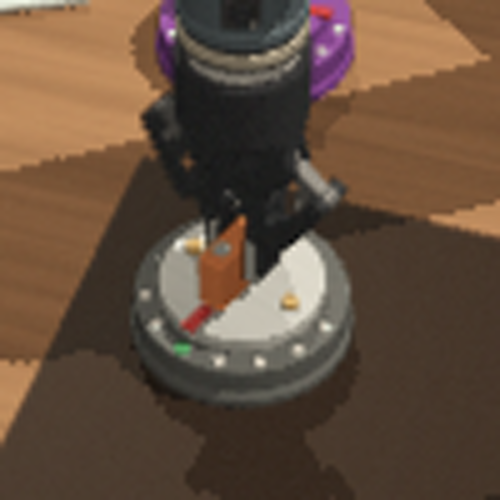

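The red pointer at (197,318) points at the green dot at (183,348), with no noticeable torque. Now I'll open the gripper and then lift.

>>> {"op": "move_arm", "data": {
  "targets": [
    {"dx": 0, "dy": 0, "dz": 0, "rx": 0, "ry": 0, "rz": 0},
    {"dx": 0, "dy": 0, "dz": 0, "rx": 0, "ry": 0, "rz": 0},
    {"dx": 0, "dy": 0, "dz": 0, "rx": 0, "ry": 0, "rz": 0},
    {"dx": 0, "dy": 0, "dz": 0, "rx": 0, "ry": 0, "rz": 0},
    {"dx": 0, "dy": 0, "dz": 0, "rx": 0, "ry": 0, "rz": 0},
    {"dx": 0, "dy": 0, "dz": 0, "rx": 0, "ry": 0, "rz": 0},
    {"dx": 0, "dy": 0, "dz": 0, "rx": 0, "ry": 0, "rz": 0},
    {"dx": 0, "dy": 0, "dz": 0, "rx": 0, "ry": 0, "rz": 0},
    {"dx": 0, "dy": 0, "dz": 0, "rx": 0, "ry": 0, "rz": 0},
    {"dx": 0, "dy": 0, "dz": 0, "rx": 0, "ry": 0, "rz": 0}
  ],
  "claw": 65
}}

```text
t: 11.65
tcp_pos: [0.4543, -0.2047, 0.0513]
tool_rot: [0.985, -0.171, 0.0, 0.0]
force: [-0.6, 0.2, 0.5]
finger_gap: 0.648
gripper_force: 0.0
```

>>> {"op": "move_arm", "data": {
  "targets": [
    {"dx": 0, "dy": 0, "dz": 0.5, "rx": 0, "ry": 0, "rz": 0},
    {"dx": 0, "dy": 0, "dz": 0.5, "rx": 0, "ry": 0, "rz": 0},
    {"dx": 0, "dy": 0, "dz": 0.5, "rx": 0, "ry": 0, "rz": 0},
    {"dx": 0, "dy": 0, "dz": 0.8, "rx": 0, "ry": 0, "rz": 0},
    {"dx": 0, "dy": 0, "dz": 0.8, "rx": 0, "ry": 0, "rz": 0},
    {"dx": 0, "dy": 0, "dz": 0.8, "rx": 0, "ry": 0, "rz": 0},
    {"dx": 0, "dy": 0, "dz": 0.8, "rx": 0, "ry": 0, "rz": 0},
    {"dx": 0, "dy": 0, "dz": 0.6, "rx": 0, "ry": 0, "rz": 0},
    {"dx": 0, "dy": 0, "dz": 0, "rx": 0, "ry": 0, "rz": 0},
    {"dx": 0, "dy": 0, "dz": 0, "rx": 0, "ry": 0, "rz": 0}
  ]
}}

```text
t: 12.9
tcp_pos: [0.454, -0.2044, 0.1838]
tool_rot: [0.985, -0.171, -0.0, -0.0]
force: [0.0, 0.7, 0.1]
finger_gap: 0.652
gripper_force: 0.0
```

```bash
python3 - <<'E'
from h import *
box=(295,182,348,236);x0,y0,x1,y1=box
im=cams.snapshot("scene")
for k,z in(('red',.043),('green',.03)):
    ys,xs=np.nonzero(masks(im,box)[k]);p=ray("scene",xs.mean()+x0,ys.mean()+y0,z)[:2]
    d=p-[.4537,-.2046];print(k,len(xs),p,np.hypot(*d),np.degrees(np.arctan2(d[1],d[0])))
cv2.imwrite("pics/end.png",im[:,:,::-1])
E
```

```text
red 13 [ 0.49683326 -0.21877864] 0.04540387354010138 -18.196581858353895
green 7 [ 0.51087892 -0.22354835] 0.06023677696510041 -18.334526759347572
```

View pics/end.png

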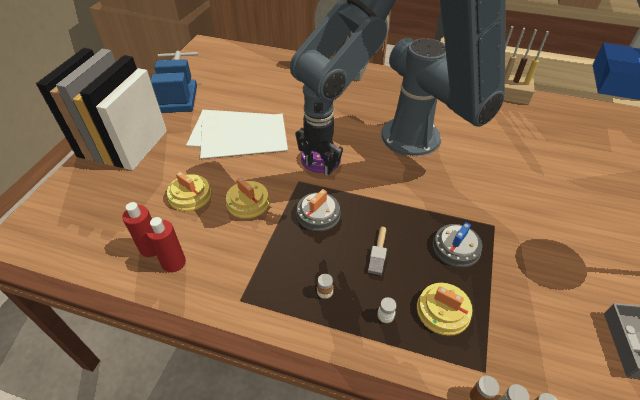

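The pointer at about (308,212) lines up with the green dot (-18.2° against -18.3°). The jars (325,286) and (388,310), the brush (378,250) and the blue block (458,243) haven't moved, and the gripper is clear.

```bash
python3 -c "
from station import order
print(order.sign_off())"
```

```text
the job is handed in; nothing more can be done
None
```

The orange block is turned three clicks clockwise, its pointer is at the green dot (within about 0.2° by camera) and released, nothing else in the final picture has moved, and the job is handed in at about 13 s; sign-off gave no verdict.

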